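# Unhook the power strip from the equipment board

## Robot

A 6-joint arm with a two-finger parallel gripper is mounted at the origin on the work surface. World frame = base frame: x ahead of the robot, y to its left, z up, the work surface at z = 0. Lengths are in m, angles in rad, forces in N, time in s.
With the tool pointing down it reaches from about 0.35 to 0.85 m from the base axis. Payload 8.1 kg.
Tool frame: the origin (TCP) lies midway between the tips of the shut fingers; the grasp point (between the pads) lies 19 mm behind it; x points along the fingers, y is the direction in which the jaws open and shut, and the axes are right-handed (so a half turn about x gives the same grasp; the last joint's range is limited). The gripper opens to 93 mm and grips with 3 to 60 N. Pads are 15 mm wide; open, the fingers measure 128 mm over their backs; the gripper's body (75 mm by 188 mm) begins 65 mm behind the grasp point.
Start: joints at [1.219, 0.13, 1.488, -0, 1.523, -0.085], TCP at [0.158, 0.579, 0.219] pointing down, gripper open.
Joint ranges: [-2.96, 2.96], [-0.89, 2.26], [0.02, 2.5], [-1.34, 4.48], [0, 2.73], [-2.66, 2.66]. Speed limits (rad/s): [2.39, 2.39, 2.79, 3.14, 3.14, 3.14].

## Interface

Orientations are given as [roll, pitch, yaw] about the fixed x, y, z axes, in that order (R = Rz(yaw) Ry(pitch) Rx(roll)).
In Python, from rig import ctrl, optics, ticket, spotter gives the robot as it stands. Calls block until the motion is done:
- ctrl.move_ptp(position, orientation): joint-space move of the TCP to a pose.
- ctrl.move_linear(position, attitude=None, rate=0.15, max_force=None): straight line of the TCP; attitude=None keeps the orientation; rate is the mean speed in m/s. With max_force (N) it stops when the force on the tool has changed by that much, and returns True; else False.
- ctrl.movej(angles): joint-space move.
- ctrl.gripper_to(opening): opening from 0.0 (shut) to 1.0 (fully open); the grip force is fixed at half the most; returns when the fingers have stopped.
- ctrl.hold(seconds).
- ctrl.ik(position, orientation): joint angles nearest the present ones, or None.
- optics.get_image(name): name is "scene" or "top" or "wrist"; returns the picture (384x512x3 uint8, red, green, blue); there is no depth.
- optics.calibration(name): a dict with "camera_matrix" (3x3 intrinsics, pixels), "dist" ([k1, k2, p1, p2, k3] as OpenCV has them; the pictures are not rectified), "R" (3x3) and "t" (3): a world point X has camera coordinates R X + t. Camera axes: x right, y down, z forward; pixel columns grow to the right and rows downward; lengths in m; the calibration is good to about 2 mm. A picture is of the moment at which its call begins: read the wrist's pose just before it. calibration takes no time and is no camera call; for the wrist camera it gives the pose at the moment of the call.
A pose or a line that the arm cannot do raises ctrl.PlanningError and nothing moves.
- ticket.finish_job(): hands the job in, once; it reports no verdict.
Trained networks look in the newest picture that a camera, given by its name, has taken for a name from the list of things; names that differ only in an ending like _2 or _b are one class to them, and where a whole thing is asked for, a point or a joint stands for the part that bears it (a point fixed in the world has none). Each returns a list of dicts, best first, with "conf" (0 to 1); they miss things now and then, are a little off and sometimes report something else, mostly with a low value. They report only what shows in the picture. A call takes as long as a camera call. They do not tell look-alikes from the thing itself.
- spotter.masks_of(camera, thing): "pixels" (384x512 bool, what is visible of it) and "bbox" ([centre column, centre row, width, height] in pixels, round what is visible of it).
- spotter.pinpoint(camera, thing): "position" ([column, row] in pixels: a listed point, or the origin of a listed thing).
Readings, each from a call of its own:
- ctrl.current_t(): time.
- ctrl.current_qpos(): joint angles.
- ctrl.current_qvel(): joint speeds.
- ctrl.current_joint_efforts(): joint torques, N m.
- ctrl.current_tool_pos(): TCP position.
- ctrl.current_ee_rot(): TCP orientation.
- ctrl.current_ft_force(): force on the tool from outside, world axes, zero at the start.
- ctrl.current_ft_torque(): the same for the moment, N m.
- ctrl.current_gripper_width(): opening from 0.0 (shut) to 1.0 (fully open).
Only numpy, scipy, OpenCV 4.12 (cv2) and the standard library are available. Lean on these libraries where they do the work, as an engineer would, in place of code of your own. Each camera call takes 0.05 s, during which the arm holds its last target.

## Task

Take the short power strip off the sloping equipment board. First swing the router's antenna that lies across it up, so that it points up the board like its twin; then slide the strip up the board along its hidden keyholes until you feel it stop, ease it back a little until it comes free of its screw heads, and lift it off without forcing it. Set it down (do not drop it) outlets up, lengthwise in the middle of the black rubber mat; leave the antenna up and the other things on the desk where they are.

Things in the scene. Friction and masses are not known exactly. Their poses are not given: they have to be found in the camera images.
- strip: white power strip, 190 long (x), 52 wide (y), 36 high (z), 0.2 to 0.45 kg; three round outlets on top, rocker switch and inlet (no lead) at its +x end; origin: centre of its underside. It lies on the board's face, x up the slope, z out of the board, hung on two headed screws (hidden under it, heads 9 mm high) in keyhole slots that run along its x. 30 mm of room for a finger on each side
- strip_low_end (a point): middle of the strip's lower (-x) end face, 18 mm above the board; at least 40 mm of bare board below it. Pushed here along its x with 2 to 10 N the strip slides up the board; friction keeps it where it is left. The wide ends of its slots lie towards -x, so it comes free by sliding towards its own +x
- strip_top (a point): centre of the strip's top. It slides up 24 to 49 mm (depends on how it was hung, cannot be seen) to a solid stop, the screw shanks against the far rims of the wide holes (23 by 20 mm). Right at the stop the 15 mm heads still catch on those rims: ease it 8 mm back down from the stop (5 to 12 will do) and it lifts out along its z; anywhere else the heads hold it down, with 1.5 mm of play
- board: grey laminate board, fixed, 330 up the slope (x) by 305 (y) by 15, propped at 18 degrees, lower edge towards the robot. Tilted frame: x up the slope, y left, z out of the face; origin on the face, on the strip's centre line, mid-slope. Face: x -165..165, y -130..175. On it: white router x -114..-10, y 60..173, 54 high, its fixed twin antenna along x at y 158; a switch x 97..153, y -121..-35, 24 high
- antenna (a joint): angle of the router's flat black antenna lying across the strip, hinged about the board's z. 0: straight across, pointing to the board's -y; 1.57: straight up the board (+x). Range -0.4 to 1.8, starts within 0.3 of 0. Stiff hinge (0.1 N m), stays where left. 168 long from the hinge, 16 wide, 41 to 51 mm above the board's face, 5 mm above the strip's top
- antenna_hinge (a point): centre of the antenna's hinge, on the antenna's mid-plane 46 mm above the board's face; its axes are the board's
- antenna_tip (a point): free end of the antenna, on its mid-plane
- mat: black rubber mat flat on the desk, 260 long (x) by 170 wide (y), 3 thick, fixed; origin at the centre of its underside
- mouse: dark computer mouse, 102 by 56 by 32, origin at the centre of its underside, on the desk beyond the mat; leave alone
- screwdriver: screwdriver, 170 long, lying beyond the mat; origin below the middle; leave alone
- mini_pc: black mini computer with an aluminium top, 128 by 128 by 54, beyond the work, in the middle; leave alone
- adapter: black power adapter brick, 108 by 48 by 30, lying beyond the work, on the left; leave alone
- mug: white mug, 82 across, 92 high, to the left of the board and mat; leave alone
Not all that is in view belongs to the job. Leave any pink or turquoise look-alike of the strip alone.

How it is judged:
By the outcome, as a careful person would: the job done as asked, in the order asked, and still so for the second after the job is handed in, with the robot touching nothing.
It also fails if it takes over 64 s, if anything falls off the work surface, if the arm or the gripper's body presses on something with over 40 N, if the wrist force passes 120 N, or if a joint passes its speed limit or range.

## Working session

There is one attempt and no reset: what is moved stays moved. The work goes in short steps, each a Python script; the robot and the scene stay as the last script left them, time stands still between calls to the robot, and variables do not carry over. Pictures are saved under pics/ and viewed, and the job is handed in when it is done.

```bash
ls; mkdir -p pics; python3 - <<'E'
from rig import ctrl, optics, ticket, spotter
import cv2,numpy as np
print(ctrl.current_t(), ctrl.current_tool_pos(), ctrl.current_ee_rot(), ctrl.current_ft_force())
for n in ["scene","top","wrist"]:
    im=optics.get_image(n); cv2.imwrite(f"pics/a_{n}.png",im[:,:,::-1])
    c=optics.calibration(n); print(n,c)
for n in ["scene","top"]:
    for th in ["strip","strip_low_end","strip_top","antenna","antenna_hinge","antenna_tip","board","mat"]:
        r=spotter.pinpoint(n,th) 
        print(n,th,[(np.round(d["position"],1).tolist(),round(d["conf"],2)) for d in r])
print(ctrl.current_t())
E
```

```text
pics
0.0 [0.15796931 0.57823093 0.21756448] [-1.66000913  1.56891035 -1.92677111] [ 0.3202092  -0.16389493  1.51931312]
scene {'camera_matrix': array([[421.76421225,   0.        , 257.67482913],
       [  0.        , 421.76421225, 187.33652445],
       [  0.        ,   0.        ,   1.        ]]), 'dist': array([-0.13533869,  0.        ,  0.        ,  0.        ,  0.        ]), 'R': array([[-5.74224967e-02,  9.98349877e-01,  4.23980718e-04],
       [ 7.90536897e-01,  4.57289878e-02, -6.10704736e-01],
       [-6.09716387e-01, -3.47330183e-02, -7.91858286e-01]]), 't': array([-0.07207582, -0.32457536,  1.54355985])}
top {'camera_matrix': array([[379.30845292,   0.        , 251.0882957 ],
       [  0.        , 379.30845292, 189.96488403],
       [  0.        ,   0.        ,   1.        ]]), 'dist': array([-0.09702042,  0.        ,  0.        ,  0.        ,  0.        ]), 'R': array([[-0.01583017, -0.99982312,  0.01015533],
       [-0.99656213,  0.01495085, -0.08148861],
       [ 0.08132237, -0.0114104 , -0.99662253]]), 't': array([0.08750621, 0.5193292 , 1.21784844])}
wrist {'camera_matr
[... 214 characters left out ...]
       , 0.        ]), 'R': array([[ 0.26460454,  0.96435255, -0.00293136],
       [ 0.93294869, -0.25521594,  0.25391251],
       [ 0.24411305, -0.06992122, -0.96722275]]), 't': array([-0.59954287, -0.02947234,  0.3904167 ])}
scene strip [([280.5, 210.6], 0.96), ([156.2, 140.6], 0.7), ([342.8, 143.0], 0.57)]
scene strip_low_end [([273.5, 188.9], 0.91), ([128.1, 137.6], 0.78), ([334.0, 122.8], 0.58)]
scene strip_top [([344.1, 139.8], 0.83), ([279.2, 206.6], 0.77), ([156.9, 133.2], 0.6)]Traceback (most recent call last):
  File "<stdin>", line 9, in <module>
ValueError: it knows: adapter, antenna_hinge, antenna_tip, board, mat, mini_pc, mouse, mug, screwdriver, strip, strip_low_end, strip_top
```

```bash
python3 - <<'E'
from rig import ctrl, optics, ticket, spotter
import cv2,numpy as np
for n in ["scene","top"]:
    for th in ["strip","strip_low_end","strip_top","antenna_hinge","antenna_tip","board","mat"]:
        r=spotter.pinpoint(n,th) 
        print(n,th,[(np.round(d["position"],1).tolist(),round(d["conf"],2)) for d in r])
print(ctrl.current_t())
E
```

```text
scene strip [([280.5, 210.6], 0.96), ([156.2, 140.6], 0.7), ([342.8, 143.0], 0.57)]
scene strip_low_end [([273.5, 188.9], 0.91), ([128.1, 137.6], 0.78), ([334.0, 122.8], 0.58)]
scene strip_top [([344.1, 139.8], 0.83), ([279.2, 206.6], 0.77), ([156.9, 133.2], 0.6)]
scene antenna_hinge [([311.2, 202.0], 0.83)]
scene antenna_tip [([244.5, 206.8], 0.83)]
scene board [([279.5, 220.6], 0.93)]
scene mat [([137.3, 214.2], 0.6)]
top strip [([165.5, 284.8], 0.92), ([222.6, 174.4], 0.66), ([353.6, 275.9], 0.63)]
top strip_low_end [([230.6, 205.2], 0.88), ([168.4, 313.1], 0.74), ([384.1, 270.7], 0.58)]
top strip_top [([221.8, 183.0], 0.83), ([162.3, 286.8], 0.77), ([361.1, 274.5], 0.58)]
top antenna_hinge [([197.9, 181.9], 0.86)]
top antenna_tip [([253.9, 173.2], 0.61)]
top board [([223.0, 176.1], 0.97)]
top mat [([346.5, 183.8], 0.65), ([254.4, 174.7], 0.4)]
1.0
```

View pics/a_scene.png

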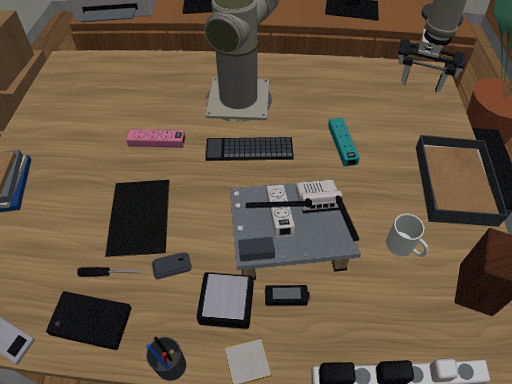

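View pics/a_top.png

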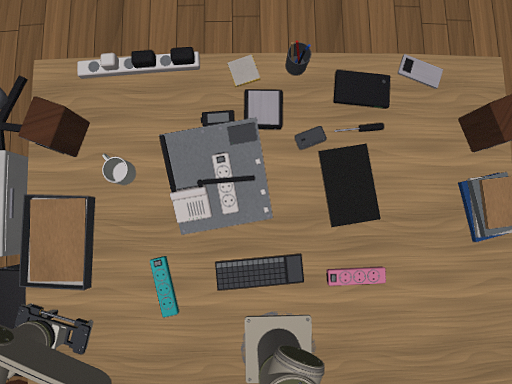

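View pics/a_wrist.png

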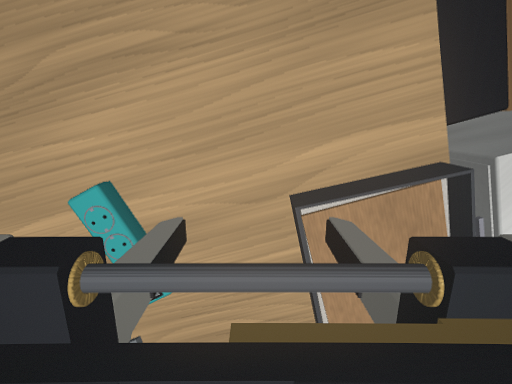

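The candidates in the top view are the white strip on the board at (225,183), the turquoise one at (165,286), the pink one at (355,276), and the long white plug strip at (138,62). By the description it's the white one on the board. I'll take close crops to check that and to get the corners.

```bash
python3 - <<'E'
import cv2
a=cv2.imread("pics/a_top.png"); s=cv2.imread("pics/a_scene.png")
cv2.imwrite("pics/c_top.png",cv2.resize(a[110:240,150:285],None,fx=5.5,fy=4.5 if 0 else 5.5,interpolation=cv2.INTER_CUBIC)[:600*2][:715])
c=cv2.resize(a[112:240,150:280],None,fx=4.6,fy=4.6,interpolation=cv2.INTER_CUBIC);cv2.imwrite("pics/c_top.png",c)
c=cv2.resize(s[172:282,222:367],None,fx=5,fy=5,interpolation=cv2.INTER_CUBIC);cv2.imwrite("pics/c_scene.png",c)
c=cv2.resize(a[135:235,305:395],None,fx=5,fy=5,interpolation=cv2.INTER_CUBIC);cv2.imwrite("pics/c_mat.png",c)
E
```

```text
(no output)
```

View pics/c_top.png

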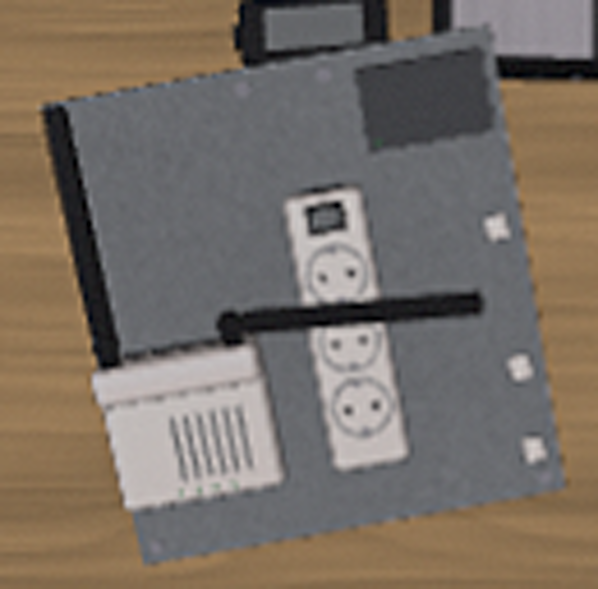

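View pics/c_scene.png

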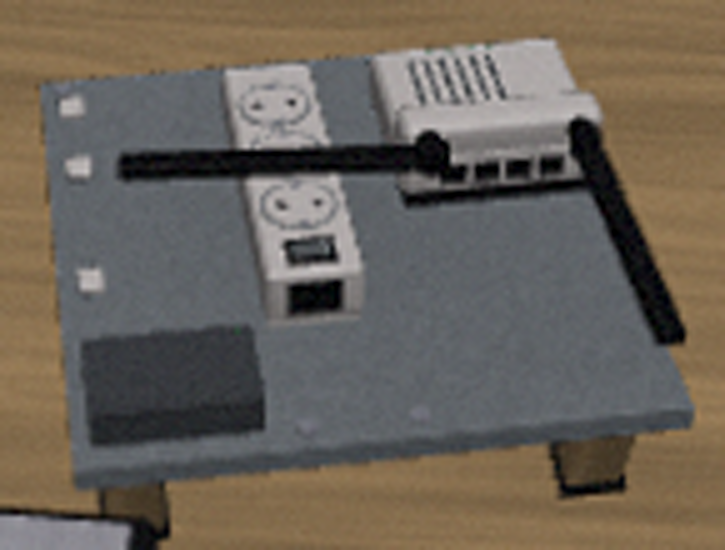

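View pics/c_mat.png

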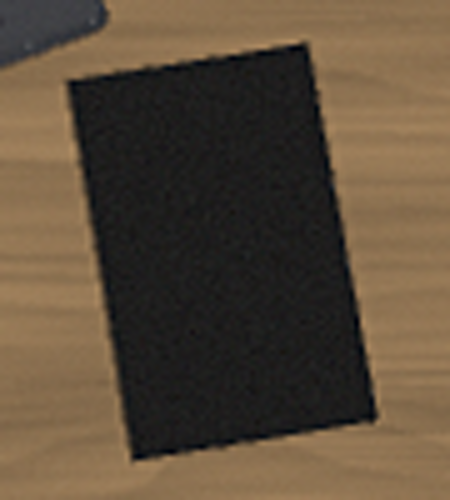

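The crops confirm it: the white 3-outlet strip with its rocker at the upslope end, and the antenna lying across it. Next I'll fit the board, strip, antenna and mat poses from the corner pixels.

```bash
cat > h.py <<'E'
from rig import ctrl, optics, ticket, spotter
import cv2,numpy as np,json
from scipy.optimize import least_squares
from scipy.spatial.transform import Rotation as Ro
def Rb(yaw): return Ro.from_euler('z',yaw).as_matrix()@Ro.from_euler('y',-np.radians(18)).as_matrix()
def proj(n,P,c=None):
    c=c or optics.calibration(n)
    return cv2.projectPoints(np.atleast_2d(P).astype(float),cv2.Rodrigues(c["R"])[0],c["t"],c["camera_matrix"],c["dist"])[0][:,0]
E
cat > fit.py <<'E'
from h import *
T=lambda U,V:((U+.5)/4.6-.5+150,(V+.5)/4.6-.5+112)
S=lambda U,V:((U+.5)/5-.5+222,(V+.5)/5-.5+172)
M=lambda U,V:((U+.5)/5-.5+305,(V+.5)/5-.5+135)
cal={n:optics.calibration(n) for n in["top","scene"]}
def model(p):
    x,y,z,yaw,s,hx,hy,a=p
    R=Rb(yaw);o=np.array([x,y,z])
    B=lambda q:o+R@np.array(q)
    ant=lambda r:B([hx+r*np.sin(a),hy-r*np.cos(a),.046])
    return [
    ("top",B([-.165,.175,0]),T(150,563)),("top",B([-.165,-.13,0]),T(565,487)),("top",B([.165,-.13,0]),T(490,27)),
    ("scene",B([-.165,-.13,0]),S(42,85)),("scene",B([.165,-.13,0]),S(75,467)),("scene",B([.165,.175,0]),S(690,408)),
    ("top",B([s-.095,.026,.036]),T(337,470)),("top",B([s-.095,-.026,.036]),T(410,457)),("top",B([s+.095,.026,.036]),T(285,197)),("top",B([s+.095,-.026,.036]),T(365,187)),
    ("scene",B([s+.095,-.026,.036]),S(265,281)),("scene",B([s+.095,.026,.036]),S(362,266)),("scene",B([s-.095,-.026,.036]),S(225,70)),("scene",B([s-.095,.026,.036]),S(308,65)),
    ("top",ant(0),T(231,325)),("top",ant(.168),T(482,302)),("scene",ant(0),S(433,150)),("scene",ant(.168),S(121,165))]
def res(p):
    m=model(p);return np.concatenate([proj(n,P,cal[n])[0]-np.array(q) for n,P,q in m])
r=least_squares(res,[.6,.1,.06,.2,0,0,.06,0],loss="soft_l1")
print(np.round(r.x,4));print(np.round(res(r.x).reshape(-1,2),1).tolist())
print("lower edge z", r.x[2]-.165*np.sin(np.radians(18)))
def mm(p):
    R=Ro.from_euler('z',p[2]).as_matrix()
    P=[[p[0],p[1],.003]+R@[a*.13,b*.085,0] for a,b in[(1,1),(1,-1),(-1,-1),(-1,1)]]
    return np.concatenate(proj("top",np.array(P),cal["top"])-np.array([M(68,80),M(308,43),M(376,420),M(132,460)]))
q=least_squares(mm,[.6,-.2,.15]);print("mat",np.round(q.x,4),np.round(q.fun,1))
json.dump(dict(board=r.x.tolist(),mat=q.x.tolist()),open("fit.json","w"))
E
python3 fit.py
```

```text
[ 0.5605  0.164   0.0698  0.1632 -0.015   0.0026  0.0763 -0.0814]
[[-1.8, 1.1], [0.4, 0.9], [0.1, -0.6], [-1.0, -0.7], [-1.3, 0.9], [0.7, 0.3], [-0.5, 0.4], [0.0, 0.3], [-0.8, 0.1], [-1.2, -0.8], [-0.7, -0.2], [0.4, 0.9], [-1.4, -0.3], [-0.1, -0.8], [-0.7, 0.7], [-0.1, 0.3], [0.0, 1.0], [-0.8, 0.4]]
lower edge z 0.01883358374062965
mat [ 0.5357 -0.2488  0.1386] [-0.5 -0.4  0.3 -0.2  0.4  0.2 -0.2  0.4]
```

```bash
cat >> h.py <<'E'
F=json.load(open("fit.json")) if __import__("os").path.exists("fit.json") else None
if F:
    bx=F["board"];O=np.array(bx[:3]);YAW=bx[3];RB=Rb(YAW);HX,HY=bx[5:7]
    B=lambda q:O+RB@np.array(q,float)
    BI=lambda P:RB.T@(np.array(P)-O)
def att(yv,flip=1,R=None):
    "tool x = -z of frame, tool y = flip*yv (frame)"
    R=RB if R is None else R
    x=np.array([0,0,-1.]);y=flip*np.array(yv,float);y/=np.linalg.norm(y)
    return Ro.from_matrix(R@np.c_[x,y,np.cross(x,y)]).as_euler('xyz')
def antpose(a,r,z): return B([HX+r*np.sin(a),HY-r*np.cos(a),z]), [np.cos(a),np.sin(a),0]
E
python3 - <<'E'
from h import *
for f in(1,-1):
    for a in(bx[7],.4,.8,1.2,1.57):
        p,y=antpose(a,.11,.043);q=ctrl.ik(p,att(y,f));print(f,a,None if q is None else np.round(q,2))
    for nm,p in(("grip",B([.01,0,.006])),("push",B([-.14,0,.008])),("hi",B([.02,0,.12]))):
        q=ctrl.ik(p,att([0,1,0],f));print(f,nm,None if q is None else np.round(q,2))
    m=F["mat"];q=ctrl.ik([m[0],m[1],.012],att([0,1,0],f,Ro.from_euler('z',m[2]).as_matrix()));print("mat",None if q is None else np.round(q,2))
E
```

```text
1 -0.08140874457415377 [ 0.13 -0.2   2.05  0.01  0.98  0.05]
1 0.4 [ 0.15 -0.07  1.9   0.    1.   -0.41]
1 0.8 [ 0.2   0.02  1.79 -0.01  1.02 -0.76]
1 1.2 [ 0.26  0.09  1.71 -0.04  1.03 -1.09]
1 1.57 [ 0.33  0.13  1.66 -0.06  1.04 -1.38]
1 grip [ 0.2  -0.07  1.99 -0.02  0.9  -1.52]
1 push [ 0.22 -0.46  2.4  -0.02  0.89 -1.5 ]
1 hi [ 0.21 -0.26  1.95 -0.01  1.14 -1.52]
mat [-0.52  0.3   1.69  0.    1.15 -2.23]
-1 -0.08140874457415377 None
-1 0.4 None
-1 0.8 [ 0.2   0.02  1.79 -0.01  1.02  2.38]
-1 1.2 [ 0.26  0.09  1.71 -0.04  1.03  2.06]
-1 1.57 [ 0.33  0.13  1.66 -0.06  1.04  1.76]
-1 grip [ 0.2  -0.07  1.99 -0.02  0.9   1.62]
-1 push [ 0.22 -0.46  2.4  -0.02  0.89  1.64]
-1 hi [ 0.21 -0.26  1.95 -0.01  1.14  1.62]
mat [-0.52  0.3   1.69  0.    1.15  0.91]<sys>:0: UserWarning: Gimbal lock detected. Setting third angle to zero since it is not possible to uniquely determine all angles.
```

```bash
python3 - <<'E'
from h import *
t0=ctrl.current_t()
p,y=antpose(bx[7],.11,.13)
ctrl.move_ptp(p,att(y)); print(ctrl.current_t()-t0)
ctrl.gripper_to(0.42); print(ctrl.current_t()-t0, ctrl.current_gripper_width())
print(BI(ctrl.current_tool_pos()), ctrl.current_ft_force())
c=optics.calibration("wrist"); im=optics.get_image("wrist"); cv2.imwrite("pics/w1.png",im[:,:,::-1])
json.dump({k:v.tolist() for k,v in c.items()},open("w1.json","w"))
P=[B([-.165,.175,0]),B([-.165,-.13,0]),B([.165,-.13,0]),antpose(bx[7],0,.046)[0],antpose(bx[7],.168,.046)[0]]+[B([bx[4]+i*.095,j*.026,.036]) for i in(1,-1) for j in(1,-1)]
v=im[:,:,::-1].copy()
for q in proj("wrist",P,c): cv2.circle(v,tuple(int(k) for k in np.clip(q,-9999,9999)),3,(0,0,255),1)
cv2.imwrite("pics/w1o.png",cv2.resize(v,None,fx=1.5,fy=1.5))
E
```

```text
2.0833
3.075 0.42012990048110765
[-0.00630897 -0.03332511  0.13001655] [0.68446617 0.84558798 0.19235574]
```

View pics/w1o.png

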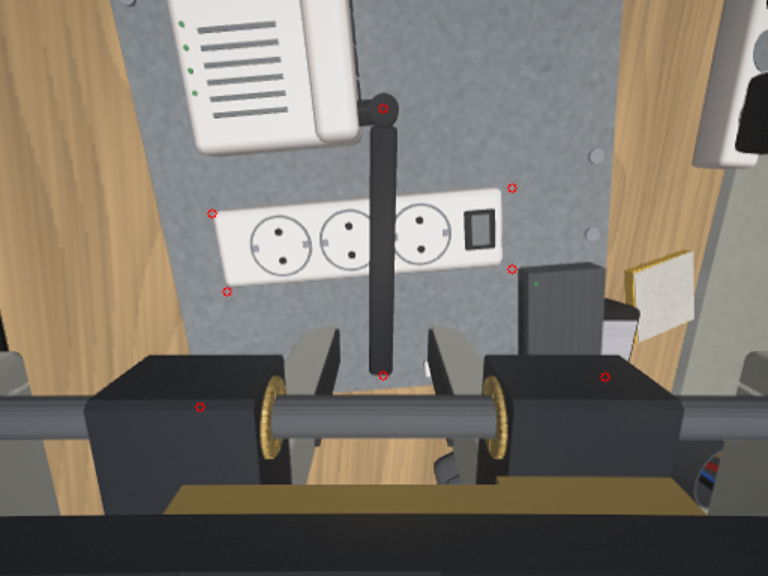

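The overlay puts the antenna between the jaws, hinge at (383,108) and tip at (383,376), both matching. The strip corners come out a few pixels inside the prediction because of a bevel or a small shift. I'll refit with this view included, then swing.

```bash
cat > fit2.py <<'E'
import fit; from h import *; from fit import model,cal
w=json.load(open("w1.json"));w={k:np.array(v) for k,v in w.items()}; cal["wrist"]=w
W=lambda U,V:((U+.5)/1.5-.5,(V+.5)/1.5-.5)
def model2(p):
    x,y,z,yaw,s,hx,hy,a,b=p
    R=Rb(yaw);o=np.array([x,y,z]);B=lambda q:o+R@np.array(q)
    ant=lambda r:B([hx+r*np.sin(a),hy-r*np.cos(a),.046])
    X=.095-b;Y=.026-b
    m=[k for i,k in enumerate(model(p[:8])) if not 6<=i<14]
    tp=[(q[0],q[2]) for q in model(p[:8])[6:14]]
    cs=[(-X,Y),(-X,-Y),(X,Y),(X,-Y),(X,-Y),(X,Y),(-X,-Y),(-X,Y)]
    m+=[(n,B([s+c[0],c[1],.036]),q) for c,(n,q) in zip(cs,tp)]
    m+=[("wrist",B([s-X,Y,.036]),W(215,213)),("wrist",B([s-X,-Y,.036]),W(227,286)),("wrist",B([s+X,Y,.036]),W(501,190)),("wrist",B([s+X,-Y,.036]),W(501,263)),("wrist",ant(0),W(384,109)),("wrist",ant(.168),W(382,376))]
    return m
def res(p): return np.concatenate([(proj(n,P,cal[n])[0]-np.array(q)) for n,P,q in model2(p)])
r=least_squares(res,list(F["board"][:8])+[.002],loss="soft_l1")
print(np.round(r.x,4));print(np.round(res(r.x).reshape(-1,2),1).tolist())
F2=dict(board=r.x.tolist(),mat=F["mat"]);json.dump(F2,open("fit.json","w"))
E
python3 fit2.py | tail -2
```

```text
[ 0.5596  0.1653  0.0666  0.1632 -0.0166  0.0048  0.0751 -0.0896  0.0024]
[[-2.0, 1.3], [-0.1, 1.2], [-0.3, 0.0], [-0.5, -0.2], [-0.7, 1.2], [0.9, 0.6], [-0.8, 0.4], [-0.2, 0.4], [0.1, 2.0], [-0.7, 1.1], [-0.1, 0.3], [-1.2, 0.5], [-0.1, 1.8], [-2.1, 1.2], [0.5, -0.9], [-0.4, 0.4], [-0.1, 0.3], [-0.5, -0.1], [-1.0, 1.1], [-0.1, -0.4], [1.1, 0.3], [1.3, 0.3], [-0.1, 0.8], [-0.0, -1.2]]
```

```bash
python3 - <<'E'
from h import *
a0=bx[7]; z=.042; r=.11
t=ctrl.current_t()
p,y=antpose(a0,r,.07); ctrl.move_linear(p,att(y),rate=.15)
p,y=antpose(a0,r,z); print(ctrl.move_linear(p,att(y),rate=.06,max_force=8), ctrl.current_ft_force())
for a in np.linspace(a0,1.62,9)[1:]:
    p,y=antpose(a,r,z)
    h=ctrl.move_linear(p,att(y),rate=.12,max_force=20)
    print(round(a,2),h,np.round(BI(ctrl.current_tool_pos()),3),np.round(ctrl.current_ft_force(),1),round(ctrl.current_t()-t,2))
    if h: break
im=optics.get_image("wrist"); cv2.imwrite("pics/w2.png",im[:,:,::-1])
im=optics.get_image("top"); cv2.imwrite("pics/t2.png",cv2.resize(im[100:250,130:330,::-1],None,fx=4,fy=4))
E
```

```text
False [ 0.44331163 -0.25674085 -0.04110344]
0.12 False [ 0.019 -0.034  0.042] [ 0.5  0.5 -0. ] 1.55
0.34 False [ 0.041 -0.029  0.042] [-0.5  0.4  0.4] 1.92
0.55 False [ 0.062 -0.019  0.042] [-0.8  0.2  0.1] 2.28
0.77 False [ 0.08  -0.004  0.042] [-0.5 -0.2 -0.1] 2.65
0.98 False [0.095 0.013 0.042] [-0.2  0.3 -0.1] 3.02
1.19 False [0.106 0.034 0.042] [-0.  -1.  -0.4] 3.38
1.41 False [0.113 0.057 0.042] [-0.7  0.4 -0.6] 3.75
1.62 False [0.114 0.08  0.042] [ 0.4 -0.3 -0.1] 4.12
```

View pics/w2.png

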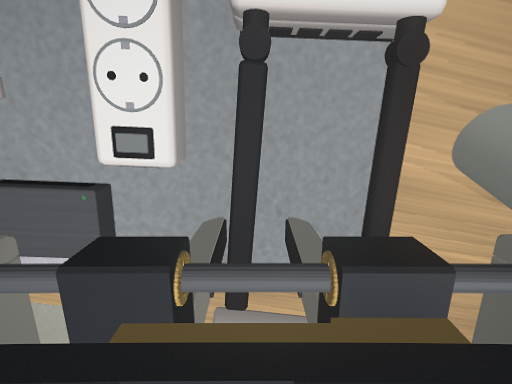

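View pics/t2.png

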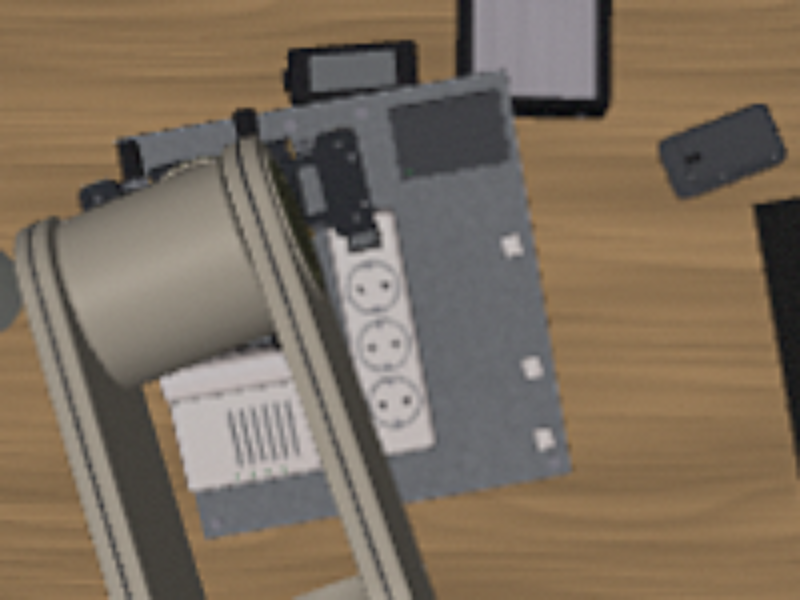

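```bash
cat >> h.py <<'E'
def ray(n,px,z,c=None):
    "board-frame point at height z"
    c=c or optics.calibration(n)
    u=cv2.undistortPoints(np.array([[px]],float),c["camera_matrix"],c["dist"])[0,0]
    d=RB.T@(c["R"].T@np.array([u[0],u[1],1])); o=BI(-c["R"].T@c["t"])
    return o+d*(z-o[2])/d[2]
E
python3 - <<'E'
from h import *
h=ray("wrist",(255,43),.046);e=ray("wrist",(237,306),.046);m=ray("wrist",(243,180),.046)
t1=ray("wrist",(408,45),.046);t2=ray("wrist",(377,230),.046)
print(h,e,m,np.arctan2(e[0]-h[0],-(e[1]-h[1])),np.arctan2(e[0]-HX,-(e[1]-HY)),"twin",np.arctan2(t2[0]-t1[0],-(t2[1]-t1[1])),t1,t2)
E
```

```text
[0.00426939 0.07494794 0.046     ] [0.1703743  0.06953106 0.046     ] [0.0802817  0.07083713 0.046     ] 1.5381966396661884 1.5373918167309242 twin 1.5763263175946804 [0.00201494 0.15743353 0.046     ] [0.1093971  0.15802735 0.046     ]
```

```bash
python3 - <<'E'
from h import *
t=ctrl.current_t(); r=.11;z=.042
for a in(1.655,1.575):
    p,y=antpose(a,r,z); print(ctrl.move_linear(p,att(y),rate=.08,max_force=20))
A=att([0,1,0])
p,_=antpose(1.575,r,.13); ctrl.move_linear(p,A,rate=.2)
print(ctrl.current_t()-t)
im=optics.get_image("wrist"); cv2.imwrite("pics/w3.png",im[:,:,::-1])
ctrl.move_linear(B([-.14,0,.10]),A,rate=.3)
ctrl.gripper_to(0.0)
print(ctrl.move_linear(B([-.14,0,.012]),A,rate=.12,max_force=8))
print(np.round(BI(ctrl.current_tool_pos()),4),ctrl.current_ft_force(),ctrl.current_t()-t)
im=optics.get_image("top"); cv2.imwrite("pics/t3.png",cv2.resize(im[100:250,130:330,::-1],None,fx=4,fy=4))
im=optics.get_image("wrist"); cv2.imwrite("pics/w4.png",im[:,:,::-1])
E
```

```text
False
False
1.1000000000000014
False
[-0.1396  0.      0.0124] [-0.23337964 -0.57348786  0.40304955] 3.9583000000000013
```

View pics/t3.png

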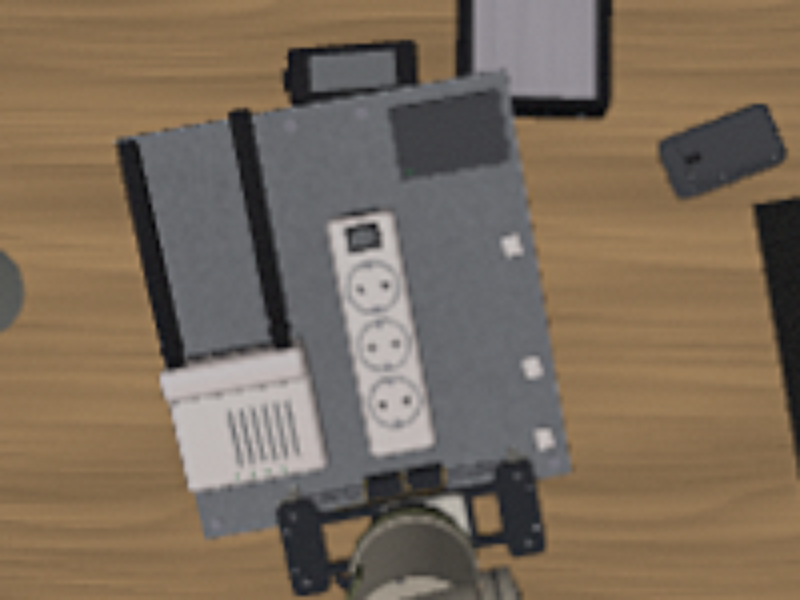

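View pics/w4.png

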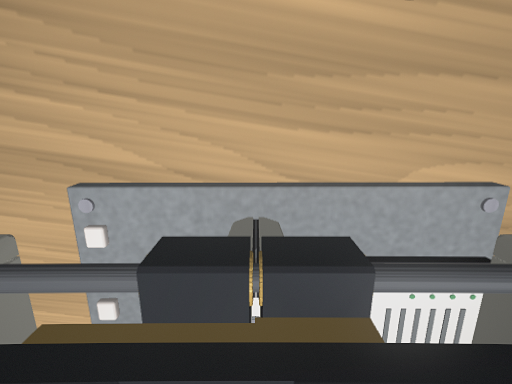

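View pics/w3.png

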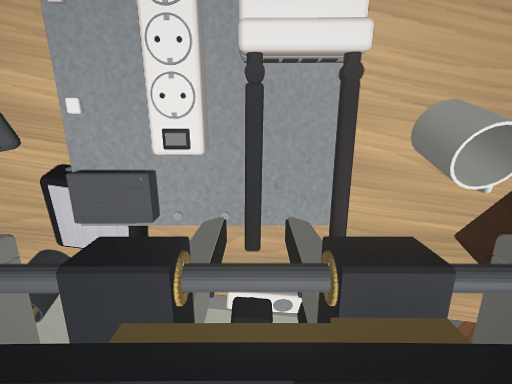

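The antenna now lies parallel to its twin in the top crop, (240,115) to (280,345). The shut fingers are below the strip's low end. Next comes the push up to the stop.

```bash
python3 - <<'E'
from h import *
t=ctrl.current_t();A=att([0,1,0])
h=False
x=-.14
while x<-.05:
    x+=.008
    h=ctrl.move_linear(B([x,0,.012]),A,rate=.03,max_force=14)
    f=RB.T@ctrl.current_ft_force()
    print(h,np.round(BI(ctrl.current_tool_pos()),4),np.round(f,1),round(ctrl.current_t()-t,2))
    if h: break
im=optics.get_image("top"); cv2.imwrite("pics/t4.png",cv2.resize(im[100:250,130:330,::-1],None,fx=4,fy=4))
E
```

```text
False [-0.1316 -0.      0.0121] [ 0.   0.6 -0.2] 0.42
False [-0.1239 -0.      0.012 ] [-0.4  0.4 -1. ] 0.83
False [-0.1156 -0.      0.0121] [-0.4  0.1  0. ] 1.25
False [-0.1075  0.      0.0121] [-0.5  0.2  0.1] 1.67
False [-0.0995  0.      0.0122] [-0.4  0.1 -0.1] 2.08
False [-0.0915  0.      0.0122] [ 0.8  0.3 -0.2] 2.5
False [-0.0841 -0.      0.0118] [-1.4  0.2 -1.4] 2.92
True [-0.0845 -0.      0.011 ] [-0.4 -0.  -0.5] 3.12
```

View pics/t4.png

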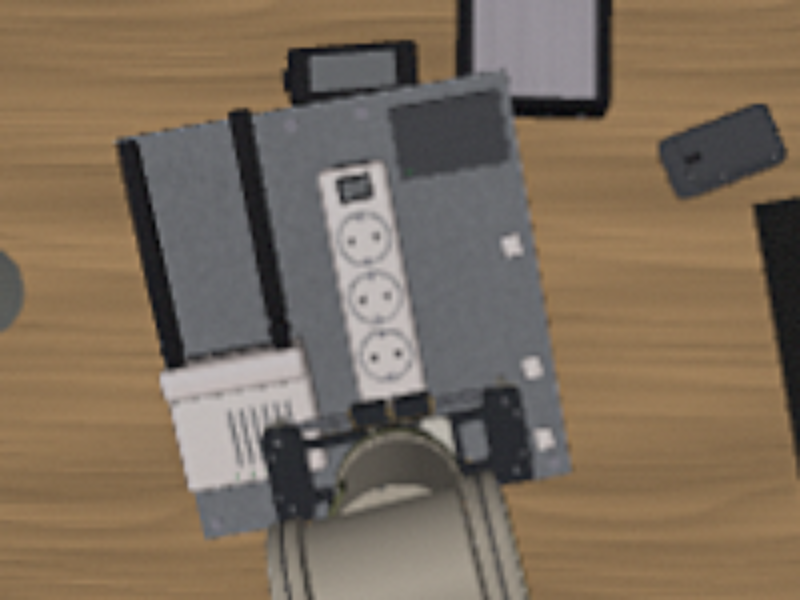

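The top view shows the strip up about 35 mm, with its upper end moved from row 218 to row 170. I'll repeat the push to confirm that this is the solid stop.

```bash
python3 - <<'E'
from h import *
t=ctrl.current_t();A=att([0,1,0])
ctrl.move_linear(B([-.090,0,.012]),A,rate=.05)
for mf in (14,20):
    h=ctrl.move_linear(B([-.072,0,.012]),A,rate=.03,max_force=mf)
    print(h,np.round(BI(ctrl.current_tool_pos()),4),np.round(RB.T@ctrl.current_ft_force(),1),ctrl.current_t()-t)
    for _ in range(2):
        ctrl.hold(.05);print(np.round(BI(ctrl.current_tool_pos()),4),np.round(RB.T@ctrl.current_ft_force(),1))
print(ctrl.current_t())
E
```

```text
True [-0.0844 -0.      0.0114] [-0.8 -0.8 -0.1] 0.6167000000000016
[-0.0846 -0.      0.0113] [-0.1 -0.8 -0.7]
[-0.0848 -0.      0.0112] [ 0.4 -0.  -1. ]
True [-0.0846 -0.0001  0.0102] [ 0.4  1.  -0.4] 1.0
[-0.0847 -0.      0.0101] [ 0.7 -0.2 -0.5]
[-0.0848 -0.0001  0.0101] [0.2 0.1 0.6]
16.675
```

```bash
python3 - <<'E'
from h import *
t=ctrl.current_t();A=att([0,1,0])
ctrl.move_linear(B([-.095,0,.012]),A,rate=.08)
ctrl.move_linear(B([-.095,0,.14]),A,rate=.3)
im=optics.get_image("top"); cv2.imwrite("pics/t5.png",cv2.resize(im[110:240,150:290,::-1],None,fx=4.6,fy=4.6,interpolation=cv2.INTER_CUBIC))
cw=optics.calibration("wrist");im=optics.get_image("wrist")
v=im[:,:,::-1].copy()
s=.018
for q in proj("wrist",[B([s+i*.0926,j*.0236,.036]) for i in(1,-1) for j in(1,-1)],cw): cv2.circle(v,tuple(int(k) for k in q),3,(0,0,255),1)
cv2.imwrite("pics/w5.png",cv2.resize(v,None,fx=1.5,fy=1.5))
ctrl.gripper_to(.8)
print(ctrl.current_t()-t,ctrl.current_gripper_width())
E
```

```text
2.191700000000001 0.7995569370684877
```

View pics/w5.png

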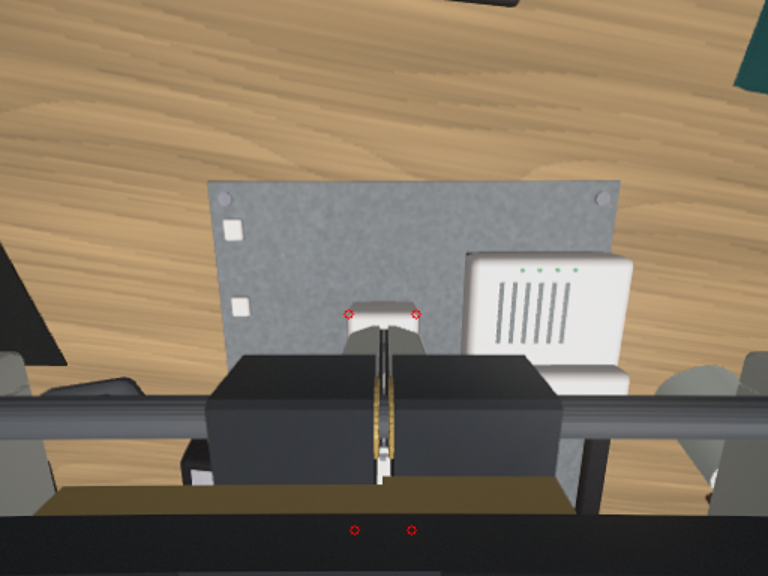

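View pics/t5.png

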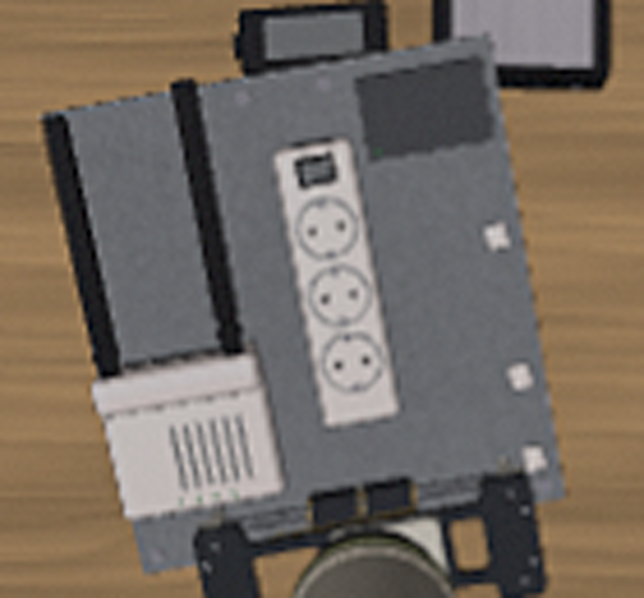

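The wrist view has the strip's low end at columns 349 to 419, about 1 mm to +y of the prediction, so I'll grip at y = +1 mm. Then I'll ease back 8 mm and lift gently.

```bash
python3 - <<'E'
from h import *
t=ctrl.current_t();A=att([0,1,0]); x,y=.017,.001
ctrl.move_linear(B([x,y,.12]),A,rate=.3)
print(ctrl.move_linear(B([x,y,.05]),A,rate=.15,max_force=8))
print(ctrl.move_linear(B([x,y,.009]),A,rate=.06,max_force=8),np.round(BI(ctrl.current_tool_pos()),4))
ctrl.gripper_to(0.4)
print(ctrl.current_gripper_width()*93, np.round(RB.T@ctrl.current_ft_force(),1),np.round(BI(ctrl.current_tool_pos()),4),ctrl.current_t()-t)
h=ctrl.move_linear(B([x-.008,y,.009]),A,rate=.02,max_force=20)
print(h,np.round(RB.T@ctrl.current_ft_force(),1),np.round(BI(ctrl.current_tool_pos()),4),ctrl.current_t()-t)
E
```

```text
False
False [0.0171 0.001  0.009 ]
51.661477830386055 [-0.6 -0.6  4.1] [0.0172 0.0009 0.0093] 2.516599999999997
False [-0.6 -0.5  6.2] [0.0091 0.0011 0.0093] 3.0665999999999976
```

```bash
python3 - <<'E'
from h import *
t=ctrl.current_t();A=att([0,1,0]); x,y=.009,.001
for dz in(.003,.006,.010,.016):
    h=ctrl.move_linear(B([x,y,.009+dz]),A,rate=.02,max_force=12)
    print(dz,h,np.round(RB.T@ctrl.current_ft_force(),1),np.round(BI(ctrl.current_tool_pos()),4),np.round(ctrl.current_ft_torque(),2),round(ctrl.current_t()-t,2),ctrl.current_gripper_width()*93)
    if h: break
im=optics.get_image("scene"); cv2.imwrite("pics/s6.png",cv2.resize(im[150:290,200:380,::-1],None,fx=4,fy=4))
print(ctrl.current_t())
E
```

```text
0.003 False [-1.1  0.4 -2.7] [0.0078 0.001  0.0113] [-0.01  0.33  0.02] 0.3 51.94535068911617
0.006 False [-1.   0.5 -3.1] [0.0091 0.001  0.0151] [-0.03  0.42 -0.05] 0.6 51.92096017109867
0.01 False [-1.3 -0.1 -3.6] [0.0093 0.001  0.0193] [0.03 0.37 0.  ] 0.95 52.05468147424274
0.016 False [-1.1 -0.6 -3.1] [0.0092 0.001  0.0252] [-0.01  0.33 -0.03] 1.4 51.67994920361643
23.3833
```

View pics/s6.png

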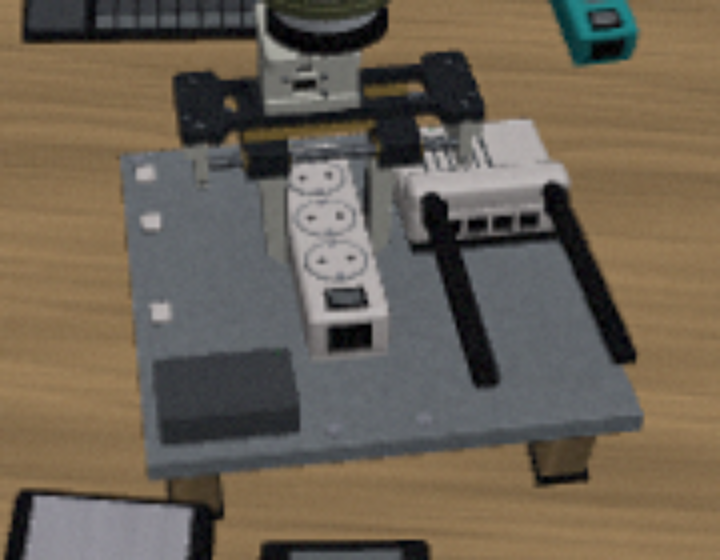

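It came free with only its own weight on the wrist (about 3.3 N). I'll work out where the strip sits in the jaws, then carry it to the mat.

```bash
python3 - <<'E'
from h import *
T=lambda U,V:((U+.5)/4.6-.5+150,(V+.5)/4.6-.5+110)
cs=[ray("top",T(*c),.036) for c in[(325,425),(398,410),(275,153),(352,140)]]
print(np.round(cs,4).tolist(),np.mean(cs,0))
t=ctrl.current_t();A=att([0,1,0])
ctrl.move_linear(B([.009,.001,.13]),A,rate=.2)
m=F["mat"];RM=Ro.from_euler('z',m[2]).as_matrix();AM=att([0,1,0],1,RM)
ctrl.move_linear([m[0],m[1],.16],AM,rate=.2)
print(ctrl.current_t()-t,ctrl.current_tool_pos(),ctrl.current_ft_force(),ctrl.current_gripper_width()*93)
for n in("top","scene"):
    im=optics.get_image(n); cv2.imwrite(f"pics/{n}7.png",im[:,:,::-1])
    for th in("strip","strip_top","strip_low_end"): print(n,th,[(np.round(d["position"],1).tolist(),round(d["conf"],2)) for d in spotter.pinpoint(n,th)])
a=cv2.imread("pics/top7.png");cv2.imwrite("pics/top7c.png",cv2.resize(a[110:250,290:420],None,fx=4.2,fy=4.2,interpolation=cv2.INTER_CUBIC))
a=cv2.imread("pics/scene7.png");cv2.imwrite("pics/scene7c.png",cv2.resize(a[140:290,70:220],None,fx=4,fy=4,interpolation=cv2.INTER_CUBIC))
E
```

```text
[[-0.0692, 0.0239, 0.036], [-0.0679, -0.0264, 0.036], [0.1166, 0.0221, 0.036], [0.1162, -0.0287, 0.036]] [ 0.02394276 -0.00225745  0.036     ]
2.8834000000000017 [ 0.53585487 -0.24807767  0.16013504] [-0.1169868  -1.03674159 -3.20866834] 51.616336764790134
top strip [([362.9, 174.7], 0.92), ([166.7, 283.9], 0.86)]
top strip_top [([162.0, 287.0], 0.89), ([367.0, 177.5], 0.78)]
top strip_low_end [([170.2, 315.4], 0.86)]
scene strip [([129.5, 185.5], 0.78), ([156.0, 139.6], 0.74), ([168.5, 263.9], 0.66), ([342.6, 146.0], 0.64)]
scene strip_top [([344.3, 139.4], 0.9), ([156.1, 136.0], 0.73), ([126.2, 180.4], 0.64)]
scene strip_low_end [([129.1, 154.3], 0.9), ([333.6, 123.0], 0.78), ([132.0, 135.8], 0.71)]<sys>:0: UserWarning: Gimbal lock detected. Setting third angle to zero since it is not possible to uniquely determine all angles.
```

View pics/top7c.png

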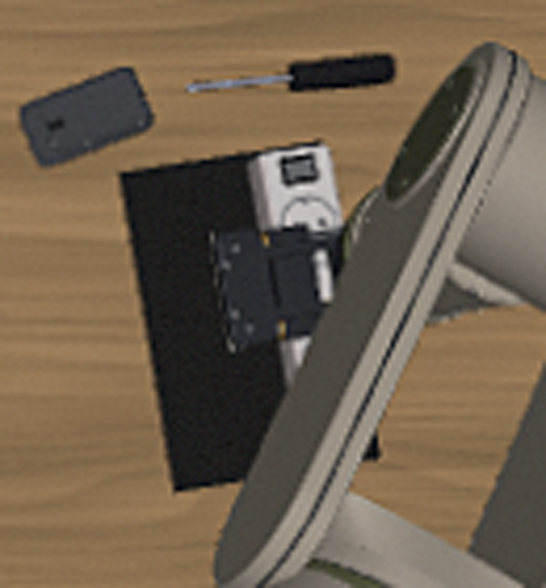

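View pics/scene7c.png

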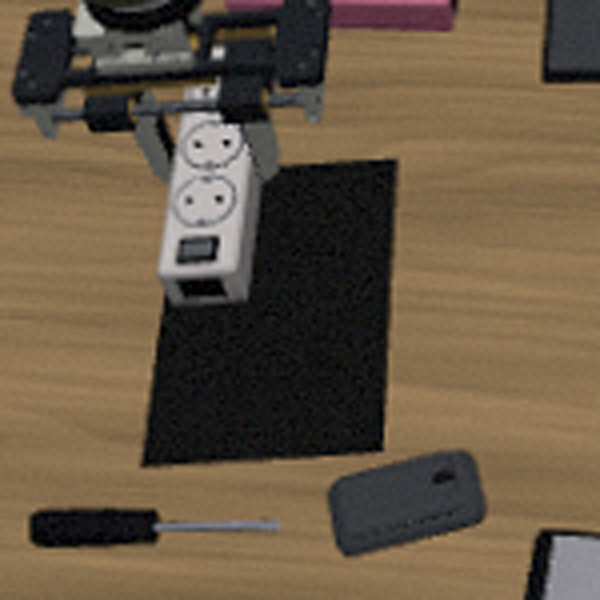

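```bash
python3 - <<'E' 2>/dev/null
from h import *
m=F["mat"];RM=Ro.from_euler('z',m[2]).as_matrix();tp=ctrl.current_tool_pos()
def rz(n,px,z):
    c=optics.calibration(n);u=cv2.undistortPoints(np.array([[px]],float),c["camera_matrix"],c["dist"])[0,0]
    d=c["R"].T@np.array([u[0],u[1],1]);o=-c["R"].T@c["t"];return RM.T@(o+d*(z-o[2])/d[2]-tp)
S=lambda U,V:((U+.5)/4-.5+70,(V+.5)/4-.5+140)
T=lambda U,V:((U+.5)/4.2-.5+290,(V+.5)/4.2-.5+110)
zb=tp[2]-.0093
for p in[(170,304),(246,300)]: print("scene bottom",np.round(rz("scene",S(*p),zb),4))
for p in[(163,275),(243,270)]: print("scene top bev",np.round(rz("scene",S(*p),zb+.035),4))
for p in[(250,157),(325,143)]: print("top",np.round(rz("top",T(*p),zb+.036),4))
E
```

```text
scene bottom [ 0.0943 -0.0245 -0.0093]
scene bottom [ 0.0948  0.0243 -0.0093]
scene top bev [ 0.0967 -0.0189  0.0257]
scene top bev [0.0967 0.0311 0.0257]
top [0.0967 0.0324 0.0267]
top [ 0.0987 -0.0215  0.0267]
```

The measured +x end is about 96 mm ahead of the TCP, so the strip's centre is about 2 mm ahead of it. I'll set it down with that offset and watch the force.

```bash
python3 - <<'E' 2>/dev/null
from h import *
t=ctrl.current_t()
m=F["mat"];RM=Ro.from_euler('z',m[2]).as_matrix();AM=att([0,1,0],1,RM)
p=np.array([m[0],m[1],0])-RM@[.002,0,0]
ctrl.move_linear(p+[0,0,.03],AM,rate=.12)
h=ctrl.move_linear(p+[0,0,.007],AM,rate=.02,max_force=5)
tp=ctrl.current_tool_pos();print(h,tp,ctrl.current_ft_force(),ctrl.current_t()-t)
if not h or tp[2]<.02:
    ctrl.hold(.2); ctrl.gripper_to(.8); print(ctrl.current_gripper_width())
    tp=ctrl.current_tool_pos()
    ctrl.move_linear([tp[0],tp[1],.10],AM,rate=.1)
    ctrl.move_linear([.36,-.05,.30],AM,rate=.25)
for n in("top","scene"):
    im=optics.get_image(n); cv2.imwrite(f"pics/{n}8.png",im[:,:,::-1])
print(ctrl.current_t(),ctrl.current_ft_force())
a=cv2.imread("pics/top8.png");cv2.imwrite("pics/top8c.png",cv2.resize(a[110:250,150:410],None,fx=3,fy=3,interpolation=cv2.INTER_CUBIC))
E
```

```text
True [ 0.53355499 -0.24892989  0.01342502] [0.50892878 0.8027246  4.6448492 ] 2.0333000000000006
0.8006060354185972
32.0917 [-0.23220085 -0.32746217 -0.85684475]
```

View pics/top8c.png

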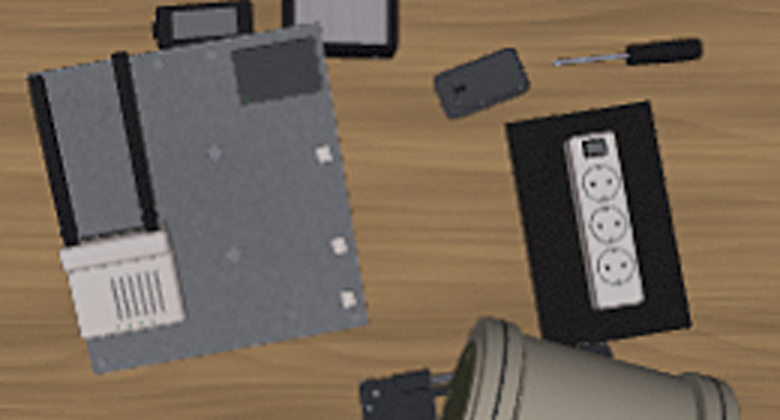

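View pics/scene8.png

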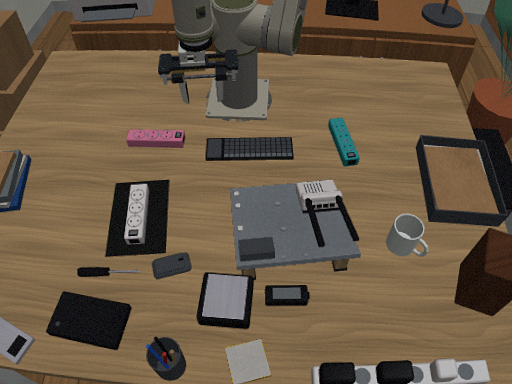

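The strip lies on the mat, outlets up, at crop pixel (605,220). The antenna is parallel to its twin, the other objects look unmoved, and the arm is clear. One numeric check, then I hand it in.

```bash
python3 - <<'E' 2>/dev/null
from h import *
m=F["mat"];RM=Ro.from_euler('z',m[2]).as_matrix()
def rz(n,px,z):
    c=optics.calibration(n);u=cv2.undistortPoints(np.array([[px]],float),c["camera_matrix"],c["dist"])[0,0]
    d=c["R"].T@np.array([u[0],u[1],1]);o=-c["R"].T@c["t"];return RM.T@(o+d*(z-o[2])/d[2]-[m[0],m[1],0])
T=lambda U,V:((U+.5)/3-.5+150,(V+.5)/3-.5+110)
print(np.round([rz("top",T(*p),.039) for p in[(570,139),(612,131),(597,309),(643,301)]],3).tolist())
a=ray("top",T(151,228),.046);b=ray("top",T(121,54),.046);print("antenna",np.arctan2(b[0]-a[0],a[1]-b[1]))
ticket.finish_job(); print(ctrl.current_t())
E
```

```text
[[0.095, 0.024, 0.039], [0.097, -0.023, 0.039], [-0.092, 0.027, 0.039], [-0.091, -0.024, 0.039]]
antenna 1.5421108927206162
the job is handed in; nothing more can be done
the job is handed in; nothing more can be done
```

The strip is off the board and lying on the mat, outlets up and lengthwise. I handed the job in at about 32 s of the 64 s.

- **Antenna:** I swung it up with the open jaws straddling it. The last picture puts it at about 1.54 rad, parallel to its twin to within my pixel reading.
- **Slide:** I pushed the strip up about 35 mm to a solid stop. Two repeat pushes stopped at the same place.
- **Lift:** I gripped the strip, eased it back 8 mm and lifted it along the board's normal. Only its own weight, about 3.3 N, showed on the wrist.
- **Set down:** I lowered it until about 5 N of contact showed, then opened the jaws and moved the arm clear. In the last picture the strip's centre is within about 2 mm of the mat's centre, and it is aligned to about 0.01 rad.

In the last pictures the other things on the desk look unmoved by eye. None of the last checks failed. While I worked, the estimates of where the strip sat in the jaws differed by up to 6 mm. I used the 2 mm offset measured while it was held over the mat.

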